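Load the bottle carrier by cap colour

ROBOT

A 7-joint arm with a two-finger parallel gripper is mounted at the origin on the work surface. World frame = base frame: x ahead of the robot, y to its left, z up, the work surface at z = 0. Lengths are in m, angles in rad, forces in N, time in s.
With the tool pointing down it reaches from about 0.4 to 0.875 m from the base axis. Payload 19.3 kg.
Tool frame: the origin (TCP) lies at the very end of the fingers, on their centre line; the grasp point (between the pads) lies 19 mm behind it; z points along the fingers, y is the line along which they close (so a half turn about z gives the same grasp; the last joint's range is limited). The gripper opens to 85 mm and grips with 20 to 120 N. Pads are 22 mm wide; open, the fingers measure 114 mm over their backs; the gripper's body (76 mm by 85 mm) begins 54 mm behind the grasp point. The pads swing forward as they close: fully open they stand 13 mm farther back than shut.
Start: joints at [-1.187, 0.521, -0.036, 1.599, 0.021, 1.021, -0.113], TCP at [0.274, 0.562, 0.231] pointing down, gripper open.
Joint ranges: [-2.91, 2.91], [-0.3, 2.13], [-1.5, 1.42], [0.17, 2.43], [-1.26, 4.41], [0.16, 1.93], [-2.52, 2.52]. Speed limits (rad/s): [1.89, 1.89, 2.39, 2.39, 3.01, 3.01, 3.01].

INTERFACE

Orientations are given as [roll, pitch, yaw] about the fixed x, y, z axes, in that order (R = Rz(yaw) Ry(pitch) Rx(roll)).
In Python, from workcell import bot gives the robot as it stands.
- The arm moves only by the tool carry_out, never from a script. Its argument "rows" is a list that holds one entry, the list of rows, each a list of 4 numbers: the shift along the tool's x, y, z in m, then the turn about the tool's z in degrees. In form: [[[x, y, z, twist], ...]]. A call has 1 to 12 rows; each row is the pose to reach, as a shift and turn from the pose commanded when the call began, along the tool's axes at that moment; what a row does not reach only later rows make up. A row lasts 1/12 s, in which the tool goes at most 41.7 mm and 7.16 degrees, less where a joint would pass 70% of its speed; a pose out of reach is approached as far as the arm can. A call with a gripper value outside its range is refused whole. "grip" is the finger opening in m, from 0 to 0.0854, set as the call begins (left out, the last holds). The fingers move at their own pace and stop on an object; "grip_force" is the grip in N (left out, the last holds). Time passes only in rows, so rows that repeat a pose let the fingers close. It gives the time, the measured TCP pose, the force, the opening and the grip force at its end, in the units of the state.
- bot.observe(): the state, without advancing time (a new reading comes with each control period).
- bot.grab_frame(name): name is "scene" or "top"; returns a dict with "pixels" (400x640x3 uint8, red, green, blue), "K" (3x3 intrinsics, pixels), "k1" (the pictures are not rectified: a ray, as slopes to the right and down, at radius r is drawn at 1 + k1 r^2 times it, then the intrinsics apply), "pose" (4x4, takes a point from camera to world coordinates). Camera axes: x right, y down, z forward; pixel columns grow to the right and rows downward; lengths in m; the calibration is good to about 2 mm. A picture is of the moment at which its call begins. There is no depth.
- bot.job_done(): hands the job in; it is judged then, once.
Trained networks look in a picture, given as the dict that the camera call returned (one of the last four; its "shot" number tells which), for a name from the list of things; names that differ only in an ending like _2 or _b are one class to them, and where a whole thing is asked for, a point or a joint stands for the part that bears it (a point fixed in the world has none). Each returns a list of dicts, best first, with "conf" (0 to 1); they miss things now and then, are a little off and sometimes report something else, mostly with a low value. They report only what shows in the picture. A call takes as long as a camera call.
- bot.look_for(picture, label): "position" ([column, row] in pixels, amid what is visible of it).
- bot.regions_of(picture, label): "region" (400x640 bool, what is visible of it) and "position" ([column, row] in pixels, amid what is visible of it).
- bot.spot_point(picture, label): "position" ([column, row] in pixels: a listed point, or the origin of a listed thing).
The state is a dict: "clock": time; "qpos": joint angles; "qd": joint speeds; "joint_efforts": joint torques, N m; "position": TCP position; "tool_rot": TCP orientation; "force": force on the tool from outside, world axes, zero at the start; "moment": the same for the moment, N m; "grip_width": finger opening in m; "finger_force": force on a finger pad.
Only numpy, scipy, OpenCV 4.12 (cv2) and the standard library are available. Lean on these libraries where they do the work, as an engineer would, in place of code of your own. Each camera call takes 0.05 s, during which the arm holds its last target. There are 200 camera calls.

TASK

Load the grey bottle carrier: stand each of the four white bottles upright in the well whose floor pad has the colour of its cap, set down on the pad, without dropping or toppling any. The brown (amber) bottles do not belong in the carrier, although their caps are alike: leave them standing where they are.

Things in the scene. Friction and masses are not known exactly. Their poses are not given: they have to be found in the camera images.
- white_red: White bottle, red cap: upright, 118 mm tall, about 160 g: white body dia 50 up to 66 mm, shoulder to 80 mm, neck dia 27, red cap dia 34 from 88 to 118 mm above the foot (grip here); red stripe on the label. Origin: centre of its underside, z up its axis. Starts on a 3 mm dark mat, neighbours 84 mm or more away, centre to centre.
- white_blue: White bottle, blue cap: upright, 118 mm tall, about 160 g: white body dia 50 up to 66 mm, shoulder to 80 mm, neck dia 27, blue cap dia 34 from 88 to 118 mm above the foot (grip here); blue stripe on the label. Origin: centre of its underside, z up its axis. Starts on a 3 mm dark mat, neighbours 84 mm or more away, centre to centre.
- white_green: White bottle, green cap: upright, 118 mm tall, about 160 g: white body dia 50 up to 66 mm, shoulder to 80 mm, neck dia 27, green cap dia 34 from 88 to 118 mm above the foot (grip here); green stripe on the label. Origin: centre of its underside, z up its axis. Starts on a 3 mm dark mat, neighbours 84 mm or more away, centre to centre.
- white_yellow: White bottle, yellow cap: upright, 118 mm tall, about 160 g: white body dia 50 up to 66 mm, shoulder to 80 mm, neck dia 27, yellow cap dia 34 from 88 to 118 mm above the foot (grip here); yellow stripe on the label. Origin: centre of its underside, z up its axis. Starts on a 3 mm dark mat, neighbours 84 mm or more away, centre to centre.
- amber_blue: Look-alike to leave: dark brown (amber) bottle, blue cap: upright, 118 mm tall, about 160 g: dark brown body dia 50 up to 66 mm, shoulder to 80 mm, neck dia 27, blue cap dia 34 from 88 to 118 mm above the foot (grip here); blue stripe on the label. Origin: centre of its underside, z up its axis. Starts on a 3 mm dark mat, neighbours 84 mm or more away, centre to centre.
- amber_red: Look-alike to leave: dark brown (amber) bottle, red cap: upright, 118 mm tall, about 160 g: dark brown body dia 50 up to 66 mm, shoulder to 80 mm, neck dia 27, red cap dia 34 from 88 to 118 mm above the foot (grip here); red stripe on the label. Origin: centre of its underside, z up its axis. Starts on a 3 mm dark mat, neighbours 84 mm or more away, centre to centre.
- pad_red: Red round pad, dia 60, 3 mm thick, fixed on the floor of a well of the grey carrier. Origin: centre of its underside and of the well, 4 mm above the bench; x, y along the walls. Carrier: fixed, 144 mm square, 2 x 2 wells each 66 mm square clear, centres 70 mm apart, walls 4 mm, tops 45 mm above the bench; loop handles jut 24 mm on two sides. A bottle's foot rests 7 mm above the bench.
- pad_blue: Blue round pad, dia 60, 3 mm thick, fixed on the floor of a well of the grey carrier. Origin: centre of its underside and of the well, 4 mm above the bench; x, y along the walls. Carrier: fixed, 144 mm square, 2 x 2 wells each 66 mm square clear, centres 70 mm apart, walls 4 mm, tops 45 mm above the bench; loop handles jut 24 mm on two sides. A bottle's foot rests 7 mm above the bench.
- pad_green: Green round pad, dia 60, 3 mm thick, fixed on the floor of a well of the grey carrier. Origin: centre of its underside and of the well, 4 mm above the bench; x, y along the walls. Carrier: fixed, 144 mm square, 2 x 2 wells each 66 mm square clear, centres 70 mm apart, walls 4 mm, tops 45 mm above the bench; loop handles jut 24 mm on two sides. A bottle's foot rests 7 mm above the bench.
- pad_yellow: Yellow round pad, dia 60, 3 mm thick, fixed on the floor of a well of the grey carrier. Origin: centre of its underside and of the well, 4 mm above the bench; x, y along the walls. Carrier: fixed, 144 mm square, 2 x 2 wells each 66 mm square clear, centres 70 mm apart, walls 4 mm, tops 45 mm above the bench; loop handles jut 24 mm on two sides. A bottle's foot rests 7 mm above the bench.

How it is judged:
By the outcome, as a careful person would: the job done as asked, in the order asked, and still so for the second after the job is handed in, with the robot touching nothing.
It also fails if it takes over 102 s, if anything falls off the work surface, if the arm or the gripper's body presses on something with over 40 N, if the wrist force passes 120 N, or if a joint passes its speed limit or range.

## Working session

There is one attempt and no reset: what is moved stays moved. The work goes in short steps, Python scripts to look and compute and a tool call to move; the robot and the scene stay as the last step left them, time stands still between calls to the robot, and variables do not carry over. Pictures are saved under pics/ and viewed, at most 14 in all, crops included, and the job is handed in when it is done.

Besides the shell and the picture viewer there is one more tool, called after ">>>" by a JSON object that holds its "fn" and its "kwargs". carry_out: Moves the arm, as the interface text tells. Its arguments: {"type":"object","properties":{"rows":{"type":"array","items":{"type":"array","items":{"type":"array","items":{"type":"number"}}}},"grip":{"type":"number"},"grip_force":{"type":"number"}},"required":["rows"]}

```bash
mkdir -p pics; cat > h.py <<'E'
import numpy as np, cv2
from workcell import bot
def ray(p,uv):
    K=np.array(p["K"]);d=np.array([p["k1"],0,0,0,0.]) 
    n=cv2.undistortPoints(np.array([[uv]],float),K,d)[0,0]
    T=np.array(p["pose"]);return T[:3,3],T[:3,:3]@[n[0],n[1],1]
def atz(p,uv,z):
    o,r=ray(p,uv);return (o+r*(z-o[2])/r[2])[:3]
def save(p,n): cv2.imwrite(f"pics/{n}.png",p["pixels"][:,:,::-1])
E
python3 - <<'E'
from h import *
np.set_printoptions(precision=4,suppress=True)
s=bot.observe();print(s["clock"],s["position"],s["tool_rot"],s["force"])
for n in("top","scene"):
    p=bot.grab_frame(n);save(p,n);print(n,np.array(p["pose"])[:3],p["K"],p["k1"])
    for l in "white_red white_blue white_green white_yellow amber_blue amber_red pad_red pad_blue pad_green pad_yellow".split():
        z=.004 if 'pad' in l else .003
        for d in bot.spot_point(p,l)[:2]: print(l,'o',np.round(d["conf"],2),np.round(d["position"]),atz(p,d["position"],z)[:2])
E
```

```text
0.0 [0.2739 0.5614 0.2307] [-3.1404  0.0001  2.6877] [-0.5317  0.0134 -0.6686]
top [[ 0.0059 -0.9875  0.1575  0.4188]
 [-0.9997 -0.0019  0.0255 -0.0043]
 [-0.0248 -0.1576 -0.9872  0.9081]] [[506.1714   0.     320.3243]
 [  0.     506.1714 195.5516]
 [  0.       0.       1.    ]] -0.15037437358802033
white_red o 0.72 [274. 161.] [0.6276 0.1049]
white_blue o 0.58 [215. 156.] [0.6371 0.2145]
white_green o 0.71 [200. 258.] [0.448  0.2353]
white_green o 0.66 [419. 223.] [ 0.514  -0.1585]
white_yellow o 0.91 [208. 207.] [0.5416 0.2243]
white_yellow o 0.35 [215. 157.] [0.6354 0.2158]
amber_blue o 0.94 [257. 268.] [0.4329 0.1316]
amber_red o 0.65 [268. 213.] [0.5314 0.1145]
pad_red o 0.9 [450. 176.] [ 0.5992 -0.2182]
pad_red o 0.39 [215. 157.] [0.6347 0.2142]
pad_blue o 0.95 [406. 181.] [ 0.5894 -0.1358]
pad_blue o 0.51 [453. 214.] [ 0.5302 -0.2209]
pad_green o 0.69 [419. 219.] [ 0.52  -0.159]
pad_yellow o 0.93 [455. 212.] [ 0.5333 -0.2254]
scene [[-0.4764  0.5991 -0.6435  1.0905]
 [ 0.8791  0.3392 -0.335   0.3058]
 [ 0.0175 -0.7253 -0.6882  0.6398]] [[493.0884   0.     318.1394]
 [  0.     493.0884 195.0729]
 [  0.       0.       1.    ]] -0.1141509457757637
white_red o 0.95 [340. 268.] [0.629  0.1095]
white_blue o 0.8 [403. 296.] [0.6311 0.2197]
white_yellow o 0.66 [429. 258.] [0.5389 0.2312]
amber_blue o 0.91 [400. 201.] [0.4327 0.137 ]
amber_red o 0.86 [370. 241.] [0.5521 0.1281]
pad_red o 0.45 [196. 197.] [ 0.6127 -0.2008]
pad_blue o 0.66 [230. 199.] [ 0.586 -0.14 ]
pad_green o 0.48 [244. 178.] [ 0.5255 -0.1505]
pad_yellow o 0.55 [208. 172.] [ 0.5454 -0.2231]
```

View pics/top.png

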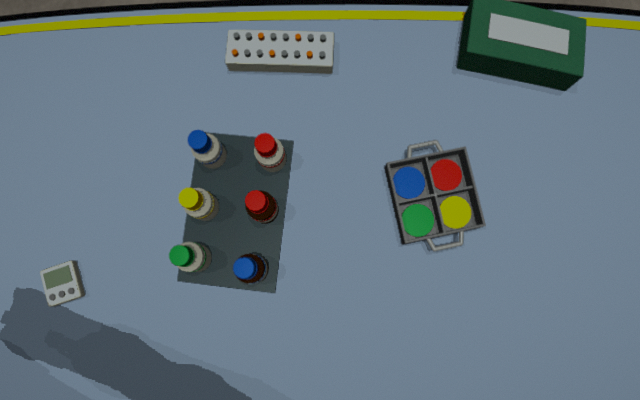

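View pics/scene.png

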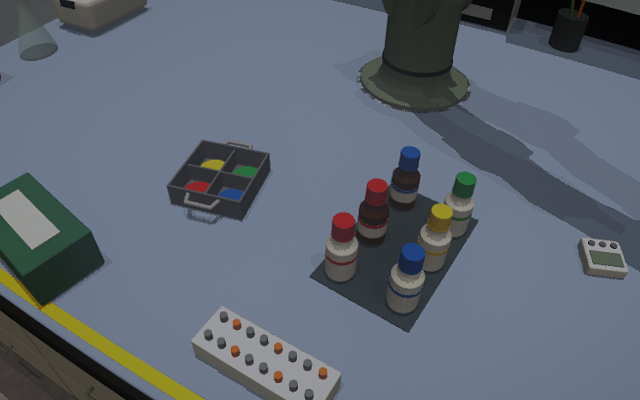

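Top view: white caps are at blue (200,140), yellow (190,199), green (181,256) and red (265,145). The ambers are at (256,202) and (245,268). Pads are blue (409,183), red (446,175), green (418,219) and yellow (456,212). The scene view agrees. Next I refine these by colour blobs and a cylinder model.

```bash
cat >> h.py <<'E'
from scipy.optimize import least_squares
def proj(p,X):
    T=np.linalg.inv(np.array(p["pose"]));X=np.atleast_2d(X)@T[:3,:3].T+T[:3,3]
    n=X[:,:2]/X[:,2:];n=n*(1+p["k1"]*(n**2).sum(1,keepdims=True));K=np.array(p["K"])
    return n@K[:2,:2].T+K[:2,2]
RNG=dict(red=[(0,8),(172,180)],blue=[(105,125)],green=[(50,80)],yellow=[(24,32)])
def blobs(p,c):
    h=cv2.cvtColor(p["pixels"],cv2.COLOR_RGB2HSV);m=np.zeros(h.shape[:2],np.uint8)
    for a,b in RNG[c]: m|=cv2.inRange(h,(a,185,70),(b,255,255))
    n,l,s,ce=cv2.connectedComponentsWithStats(cv2.morphologyEx(m,cv2.MORPH_OPEN,np.ones((3,3),np.uint8)))
    return [(ce[i],s[i,4]) for i in range(1,n) if s[i,4]>60]
A=np.linspace(0,2*np.pi,40)
def cyl(p,x,y,r,z0,z1):
    P=np.concatenate([np.c_[x+r*np.cos(A),y+r*np.sin(A),0*A+z] for z in(z0,z1)])
    h=cv2.convexHull(proj(p,P).astype(np.float32));M=cv2.moments(h);return np.array([M["m10"],M["m01"]])/M["m00"],M["m00"]
def fit(p,uv,r,z0,z1):
    g=atz(p,uv,z1)[:2];s=least_squares(lambda q:cyl(p,q[0],q[1],r,z0,z1)[0]-uv,g,diff_step=1e-3)
    return s.x,cyl(p,*s.x,r,z0,z1)[1]
E
python3 - <<'E'
from h import *
np.set_printoptions(precision=4,suppress=True)
pads={}
for n in("top","scene"):
    p=bot.grab_frame(n)
    for c in RNG:
        for uv,a in blobs(p,c):
            x,m=fit(p,uv,.017,.091,.121); y,k=fit(p,uv,.030,.004,.007)
            print(n,c,uv,a,'cap',x,round(m),'pad',y,round(k))
E
```

```text
top red [264.2671 143.0293] 307 cap [0.6336 0.1089] 433 pad [0.6611 0.1233] 807
top red [445.9864 174.4884] 735 cap [ 0.5815 -0.1869] 447 pad [ 0.6023 -0.2102] 834
top red [254.9712 200.4582] 347 cap [0.5383 0.1215] 425 pad [0.5537 0.1376] 850
top blue [197.2438 139.1519] 283 cap [0.6411 0.2215] 445 pad [0.6694 0.2502] 776
top blue [408.6795 182.2301] 752 cap [ 0.5685 -0.1257] 433 pad [ 0.5878 -0.1412] 849
top blue [243.6369 267.6369] 358 cap [0.4308 0.137 ] 429 pad [0.4324 0.1552] 888
top green [417.6554 219.6135] 740 cap [ 0.508  -0.1387] 431 pad [ 0.5196 -0.156 ] 874
top green [179.1579 255.0395] 304 cap [0.4494 0.2427] 458 pad [0.4533 0.2742] 849
top yellow [233.1255  18.4073] 3705 cap [0.8606 0.1711] 432 pad [0.9166 0.1933] 661
top yellow [612.8477  23.2899] 407 cap [ 0.8658 -0.5151] 415 pad [ 0.9223 -0.5796] 550
top yellow [188.5597 197.5849] 318 cap [0.5429 0.2311] 449 pad [0.5587 0.2611] 819
top yellow [455.1751 211.5707] 771 cap [ 0.521  -0.1997] 450 pad [ 0.5342 -0.2247] 858
scene red [378.9386 186.0526] 114 cap [0.5247 0.1212] 526 pad [0.4174 0.0862] 550
scene red [201.8611 186.0278] 72 cap [ 0.6649 -0.1264] 536 pad [ 0.5841 -0.2083] 556
scene red [348.7738 220.7976] 84 cap [0.6181 0.1124] 610 pad [0.5283 0.0757] 685
scene blue [412.953  251.5872] 298 cap [0.6276 0.2183] 682 pad [0.5396 0.2016] 796
scene yellow [441.6106 210.8982] 226 cap [0.5289 0.2285] 582 pad [0.4224 0.2138] 623
scene yellow [ 13.3833 285.2611] 360 cap [ 0.9526 -0.2299] 790 pad [ 0.9262 -0.3316] 855
scene yellow [119.8759 354.55  ] 2289 cap [ 0.9509 -0.028 ] 982 pad [ 0.9241 -0.0916] 1277
```

```bash
cat >> h.py <<'E'
from scipy.spatial.transform import Rotation as R
def shift(*X):
    s=bot.observe();M=R.from_euler("xyz",s["tool_rot"]).as_matrix()
    print("t",s["clock"],"pos",np.round(s["position"],4),"rot",np.round(s["tool_rot"],3),"F",np.round(s["force"],1),"w",s["grip_width"])
    for x in X: print(x,"->",np.round(M.T@(np.array(x)-s["position"]),4))
E
python3 - <<'E'
from h import *
p=bot.grab_frame("top")
for c in RNG:
    for uv,a in blobs(p,c):
        if a<380: print(c,np.round(fit(p,uv,.017,.1205,.121)[0],4))
shift((.631,.107,.235))
E
```

```text
red [0.6301 0.107 ]
red [0.5365 0.1194]
blue [0.6372 0.2177]
blue [0.4305 0.1349]
green [0.4487 0.2385]
yellow [0.5408 0.2273]
t 1.25 pos [0.274  0.5617 0.2313] rot [3.142 0.    2.688] F [-0.   0.7  0.4] w 0.08530690417805338
(0.631, 0.107, 0.235) -> [-0.5202 -0.2522 -0.0037]
```

>>> {"fn": "carry_out", "kwargs": {"rows": [[[-0.04,-0.02,0,0],[-0.08,-0.04,0,0],[-0.11,-0.055,0,0],[-0.14,-0.07,0,0],[-0.17,-0.085,0,0],[-0.2,-0.1,0,0],[-0.23,-0.115,0,0],[-0.26,-0.13,0,0],[-0.3,-0.145,0,0],[-0.33,-0.16,0,0],[-0.36,-0.175,0,0],[-0.39,-0.19,0,0]]], "grip": 0.065}}

```text
clock: 2.25
position: [0.5421, 0.2184, 0.2314]
tool_rot: [3.141, 0.0, 2.688]
force: [0.7, 0.3, -0.1]
grip_width: 0.065
finger_force: 0.0
```

>>> {"fn": "carry_out", "kwargs": {"rows": [[[-0.03,-0.015,0,0],[-0.06,-0.03,0,0],[-0.09,-0.043,0,0],[-0.11,-0.053,0,0],[-0.125,-0.06,0,0],[-0.13,-0.062,0,0],[-0.13,-0.062,0,0],[-0.13,-0.062,0,0],[-0.13,-0.062,0,0]]]}}

```text
clock: 3.0
position: [0.6303, 0.1086, 0.2313]
tool_rot: [3.141, -0.001, 2.689]
force: [0.1, 0.8, 0.1]
grip_width: 0.0653
finger_force: 0.0
```

```bash
python3 - <<'E'
from h import *
shift((.630,.107,.235),(.630,.107,.091))
p=bot.grab_frame("scene");save(p,"s2")
E
```

```text
t 3.0 pos [0.6303 0.1086 0.2313] rot [ 3.141e+00 -1.000e-03  2.689e+00] F [0.1 0.8 0.1] w 0.06532076055088581
(0.63, 0.107, 0.235) -> [-0.0005 -0.0016 -0.0037]
(0.63, 0.107, 0.091) -> [-0.0006 -0.0016  0.1403]
```

View pics/s2.png

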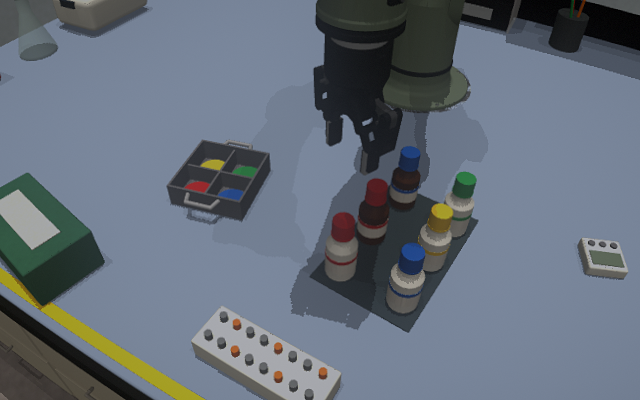

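The gripper hangs above the white red-capped bottle: fingertips near (352,152), cap at (343,220). I descend and grip.

>>> {"fn": "carry_out", "kwargs": {"rows": [[[0,-0.0015,0.02,0],[0,-0.0015,0.045,0],[0,-0.0015,0.07,0],[0,-0.0015,0.095,0],[0,-0.0015,0.115,0],[0,-0.0015,0.13,0],[0,-0.0015,0.138,0],[0,-0.0015,0.14,0],[0,-0.0015,0.14,0]]]}}

```text
clock: 3.8
position: [0.6301, 0.1064, 0.0915]
tool_rot: [-3.142, -0.0, 2.688]
force: [-0.2, 0.7, 1.1]
grip_width: 0.0649
finger_force: 0.0
```

>>> {"fn": "carry_out", "kwargs": {"rows": [[[0,0,0,0],[0,0,0,0],[0,0,0,0],[0,0,0,0],[0,0,0,0],[0,0,0,0],[0,0,0,0],[0,0,0,0]]], "grip": 0.02, "grip_force": 45}}

```text
clock: 4.47
position: [0.6309, 0.1062, 0.0924]
tool_rot: [3.14, 0.001, 2.688]
force: [0.2, 0.0, 7.3]
grip_width: 0.0323
finger_force: 44.2
```

```bash
python3 - <<'E'
from h import *
shift((.6025,-.2099,.24))
p=bot.grab_frame("scene");save(p,"s3")
E
```

```text
t 4.4667 pos [0.6309 0.1062 0.0924] rot [3.140e+00 1.000e-03 2.688e+00] F [0.2 0.  7.3] w 0.03233377603445844
(0.6025, -0.2099, 0.24) -> [-0.1132 -0.2964 -0.1478]
```

View pics/s3.png

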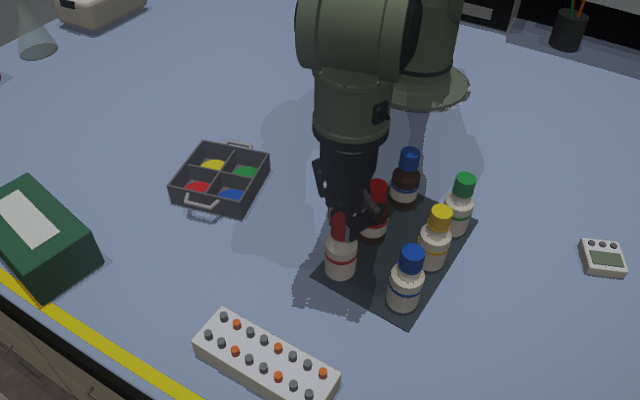

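Gripped: 44 N, opening 32 mm. Lift and carry.

>>> {"fn": "carry_out", "kwargs": {"rows": [[[0,0,-0.005,0],[0,0,-0.015,0],[0,0,-0.035,0],[0,0,-0.06,0],[0,0,-0.085,0],[0,0,-0.11,0],[0,0,-0.13,0],[0,0,-0.142,0],[0,0,-0.147,0],[0,0,-0.147,0]]]}}

```text
clock: 5.35
position: [0.6305, 0.106, 0.2393]
tool_rot: [3.141, 0.001, 2.688]
force: [-0.1, -1.1, -1.6]
grip_width: 0.0327
finger_force: 44.9
```

>>> {"fn": "carry_out", "kwargs": {"rows": [[[-0.005,-0.013,0,0],[-0.015,-0.04,0,0],[-0.028,-0.075,0,0],[-0.042,-0.11,0,0],[-0.057,-0.15,0,0],[-0.071,-0.185,0,0],[-0.085,-0.22,0,0],[-0.097,-0.255,0,0],[-0.107,-0.28,0,0],[-0.112,-0.292,0,0],[-0.113,-0.296,0,0],[-0.113,-0.296,0,0]]]}}

```text
clock: 6.35
position: [0.6013, -0.2104, 0.2372]
tool_rot: [-3.141, -0.002, 2.686]
force: [0.6, -0.9, -2.0]
grip_width: 0.0328
finger_force: 45.0
```

```bash
python3 - <<'E'
from h import *
shift((.6025,-.2099,.0965))
E
```

```text
t 6.35 pos [ 0.6013 -0.2104  0.2372] rot [-3.141e+00 -2.000e-03  2.686e+00] F [ 0.6 -0.9 -2. ] w 0.03279997636378119
(0.6025, -0.2099, 0.0965) -> [-0.0011  0.001   0.1407]
```

>>> {"fn": "carry_out", "kwargs": {"rows": [[[0,0,0.01,0],[0,0,0.03,0],[0,0,0.055,0],[0,0,0.08,0],[0,0,0.1,0],[0,0,0.115,0],[0,0,0.125,0],[0,0,0.13,0],[0,0,0.13,0],[0,0,0.13,0]]]}}

```text
clock: 7.18
position: [0.6024, -0.2092, 0.1087]
tool_rot: [3.141, 0.0, 2.688]
force: [0.8, -0.4, -1.5]
grip_width: 0.0326
finger_force: 45.0
```

>>> {"fn": "carry_out", "kwargs": {"rows": [[[0,0,0.004,0],[0,0,0.007,0],[0,0,0.009,0],[0,0,0.01,0],[0,0,0.01,0]]]}}

```text
clock: 7.6
position: [0.602, -0.2097, 0.0982]
tool_rot: [-3.142, -0.0, 2.688]
force: [-0.2, 0.1, -1.8]
grip_width: 0.0326
finger_force: 45.0
```

```bash
python3 - <<'E'
from h import *
shift((.6025,-.2099,.0965))
p=bot.grab_frame("top");cv2.imwrite("pics/t4.png",cv2.resize(p["pixels"][100:290,330:580,::-1],None,fx=3,fy=3))
E
```

```text
t 7.6 pos [ 0.602  -0.2097  0.0982] rot [-3.142 -0.     2.688] F [-0.2  0.1 -1.8] w 0.03261999063736298
(0.6025, -0.2099, 0.0965) -> [-0.0006  0.      0.0017]
```

View pics/t4.png

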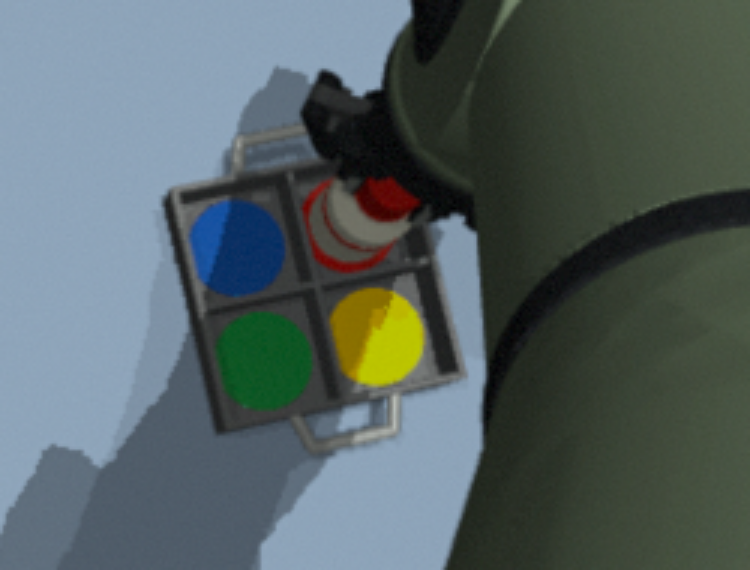

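The red-capped bottle is centred in the red well at crop (360,220), just above its pad with a red ring visible all round. I lower it until contact.

>>> {"fn": "carry_out", "kwargs": {"rows": [[[0,0,0.001,0],[0,0,0.0015,0],[0,0,0.002,0],[0,0,0.002,0]]]}}

```text
clock: 7.98
position: [0.6022, -0.2097, 0.0965]
tool_rot: [3.142, 0.0, 2.688]
force: [-0.8, 0.1, 2.2]
grip_width: 0.0329
finger_force: 45.3
```

Contact: force rose from −1.8 to +2.2 N. Release, rise.

>>> {"fn": "carry_out", "kwargs": {"rows": [[[0,0,0,0],[0,0,0,0],[0,0,0,0],[0,0,0,0],[0,0,0,0],[0,0,0,0]]], "grip": 0.055}}

```text
clock: 8.48
position: [0.602, -0.2097, 0.0963]
tool_rot: [-3.142, -0.0, 2.688]
force: [1.0, -0.1, 0.4]
grip_width: 0.0549
finger_force: 0.0
```

>>> {"fn": "carry_out", "kwargs": {"rows": [[[0,0,-0.01,0],[0,0,-0.025,0],[0,0,-0.05,0],[0,0,-0.08,0],[0,0,-0.11,0],[0,0,-0.135,0],[0,0,-0.142,0],[0,0,-0.142,0]]]}}

```text
clock: 9.15
position: [0.6028, -0.21, 0.2412]
tool_rot: [3.141, 0.004, 2.688]
force: [0.2, -0.6, -0.4]
grip_width: 0.0549
finger_force: 0.0
```

```bash
python3 - <<'E'
from h import *
shift((.6375,.2177,.238))
E
```

```text
t 9.15 pos [ 0.6028 -0.21    0.2412] rot [3.141 0.004 2.688] F [ 0.2 -0.6 -0.4] w 0.0548654979778814
(0.6375, 0.2177, 0.238) -> [0.1564 0.3996 0.0029]
```

>>> {"fn": "carry_out", "kwargs": {"rows": [[[0.005,0.013,0,0],[0.018,0.046,0,0],[0.032,0.082,0,0],[0.046,0.118,0,0],[0.06,0.153,0,0],[0.074,0.189,0,0],[0.088,0.225,0,0],[0.102,0.26,0,0],[0.116,0.296,0,0],[0.13,0.332,0,0],[0.143,0.365,0,0],[0.151,0.387,0,0]]], "grip": 0.065}}

```text
clock: 10.15
position: [0.6343, 0.2094, 0.2366]
tool_rot: [-3.141, -0.003, 2.691]
force: [-0.3, 0.3, 0.1]
grip_width: 0.0648
finger_force: 0.0
```

>>> {"fn": "carry_out", "kwargs": {"rows": [[[0.004,0.01,0,0],[0.0055,0.0125,0,0],[0.0055,0.0125,0,0],[0.0055,0.0125,0,0],[0.0055,0.0125,0,0]]]}}

```text
clock: 10.57
position: [0.6367, 0.2161, 0.2382]
tool_rot: [-3.141, 0.0, 2.686]
force: [0.3, -0.6, 0.3]
grip_width: 0.065
finger_force: 0.0
```

```bash
python3 - <<'E'
from h import *
shift((.6375,.2177,.0915))
E
```

```text
t 10.5667 pos [0.6367 0.2161 0.2382] rot [-3.141  0.     2.686] F [ 0.3 -0.6  0.3] w 0.06495097129346433
(0.6375, 0.2177, 0.0915) -> [-0.      0.0019  0.1467]
```

>>> {"fn": "carry_out", "kwargs": {"rows": [[[0,0.001,0.02,0],[0,0.001,0.045,0],[0,0.0015,0.07,0],[0,0.0015,0.095,0],[0,0.0015,0.12,0],[0,0.0015,0.137,0],[0,0.0015,0.145,0],[0,0.0015,0.147,0],[0,0.0015,0.147,0]]]}}

```text
clock: 11.32
position: [0.6375, 0.2186, 0.0916]
tool_rot: [-3.142, 0.0, 2.687]
force: [1.2, -0.4, 0.0]
grip_width: 0.0651
finger_force: 0.0
```

>>> {"fn": "carry_out", "kwargs": {"rows": [[[0,0,0,0],[0,0,0,0],[0,0,0,0],[0,0,0,0],[0,0,0,0],[0,0,0,0],[0,0,0,0],[0,0,0,0]]], "grip": 0.02, "grip_force": 45}}

```text
clock: 11.98
position: [0.6378, 0.2194, 0.0927]
tool_rot: [3.14, 0.001, 2.688]
force: [-0.8, -0.6, 7.5]
grip_width: 0.0324
finger_force: 44.2
```

>>> {"fn": "carry_out", "kwargs": {"rows": [[[0,0,-0.005,0],[0,0,-0.015,0],[0,0,-0.035,0],[0,0,-0.06,0],[0,0,-0.085,0],[0,0,-0.11,0],[0,0,-0.13,0],[0,0,-0.142,0],[0,0,-0.147,0],[0,0,-0.147,0]]]}}

```text
clock: 12.82
position: [0.6374, 0.2195, 0.2393]
tool_rot: [3.141, 0.001, 2.688]
force: [0.2, 0.7, -2.3]
grip_width: 0.033
finger_force: 45.0
```

```bash
python3 - <<'E'
from h import *
shift((.5879,-.1415,.239))
E
```

```text
t 12.8167 pos [0.6374 0.2195 0.2393] rot [3.141e+00 1.000e-03 2.688e+00] F [ 0.2  0.7 -2.3] w 0.03303970146972845
(0.5879, -0.1415, 0.239) -> [-0.1138 -0.3461  0.    ]
```

>>> {"fn": "carry_out", "kwargs": {"rows": [[[-0.005,-0.014,0,0],[-0.015,-0.045,0,0],[-0.027,-0.082,0,0],[-0.039,-0.12,0,0],[-0.051,-0.157,0,0],[-0.063,-0.194,0,0],[-0.076,-0.231,0,0],[-0.088,-0.268,0,0],[-0.1,-0.303,0,0],[-0.108,-0.33,0,0],[-0.113,-0.343,0,0],[-0.114,-0.346,0,0]]]}}

```text
clock: 13.82
position: [0.5865, -0.1452, 0.2371]
tool_rot: [-3.14, -0.001, 2.684]
force: [0.6, 0.0, -2.0]
grip_width: 0.0323
finger_force: 45.2
```

>>> {"fn": "carry_out", "kwargs": {"rows": [[[0,0,0,0],[0,0,0.01,0],[0,0,0.03,0],[0,0,0.055,0],[0,0,0.08,0],[0,0,0.1,0],[0,0,0.115,0],[0,0,0.125,0],[0,0,0.13,0],[0,0,0.13,0],[0,0,0.13,0]]]}}

```text
clock: 14.73
position: [0.5882, -0.1411, 0.1086]
tool_rot: [3.141, 0.0, 2.688]
force: [-0.4, 0.6, -2.4]
grip_width: 0.0327
finger_force: 45.2
```

```bash
python3 - <<'E'
from h import *
shift((.5879,-.1415,.0965))
E
```

```text
t 14.7333 pos [ 0.5882 -0.1411  0.1086] rot [3.141 0.    2.688] F [-0.4  0.6 -2.4] w 0.03265512874580057
(0.5879, -0.1415, 0.0965) -> [ 0.0001 -0.0005  0.0121]
```

>>> {"fn": "carry_out", "kwargs": {"rows": [[[0,0,0.004,0],[0,0,0.007,0],[0,0,0.009,0],[0,0,0.01,0],[0,0,0.011,0],[0,0,0.0117,0],[0,0,0.012,0],[0,0,0.012,0]]]}}

```text
clock: 15.4
position: [0.5881, -0.1418, 0.0967]
tool_rot: [3.141, 0.001, 2.688]
force: [-1.7, 0.1, 2.8]
grip_width: 0.0332
finger_force: 46.1
```

Contact. Release, rise.

>>> {"fn": "carry_out", "kwargs": {"rows": [[[0,0,0,0],[0,0,0,0],[0,0,0,0],[0,0,0,0],[0,0,0,0],[0,0,0,0]]], "grip": 0.055}}

```text
clock: 15.9
position: [0.5879, -0.1416, 0.0963]
tool_rot: [-3.142, -0.0, 2.688]
force: [-0.1, -0.5, -0.5]
grip_width: 0.0546
finger_force: 0.0
```

>>> {"fn": "carry_out", "kwargs": {"rows": [[[0,0,-0.01,0],[0,0,-0.025,0],[0,0,-0.05,0],[0,0,-0.08,0],[0,0,-0.11,0],[0,0,-0.135,0],[0,0,-0.142,0],[0,0,-0.142,0]]]}}

```text
clock: 16.57
position: [0.5888, -0.1418, 0.241]
tool_rot: [3.14, 0.004, 2.688]
force: [0.4, -1.1, -0.2]
grip_width: 0.0551
finger_force: 0.0
```

```bash
python3 - <<'E'
from h import *
shift((.541,.2273,.239))
E
```

```text
t 16.5667 pos [ 0.5888 -0.1418  0.241 ] rot [3.14  0.004 2.688] F [ 0.4 -1.1 -0.2] w 0.055120170176445
(0.541, 0.2273, 0.239) -> [0.2048 0.3108 0.0017]
```

>>> {"fn": "carry_out", "kwargs": {"rows": [[[0.007,0.011,0,0],[0.024,0.037,0,0],[0.043,0.066,0,0],[0.062,0.094,0,0],[0.081,0.123,0,0],[0.1,0.152,0,0],[0.119,0.18,0,0],[0.137,0.208,0,0],[0.156,0.237,0,0],[0.174,0.265,0,0],[0.19,0.29,0,0],[0.2,0.305,0,0]]], "grip": 0.065}}

```text
clock: 17.57
position: [0.5399, 0.2243, 0.2369]
tool_rot: [-3.141, -0.002, 2.691]
force: [-0.3, -0.1, 0.1]
grip_width: 0.0648
finger_force: 0.0
```

>>> {"fn": "carry_out", "kwargs": {"rows": [[[0.003,0.004,0,0],[0.004,0.0055,0,0],[0.004,0.0055,0,0],[0.004,0.0055,0,0],[0.004,0.0055,0,0]]]}}

```text
clock: 17.98
position: [0.5409, 0.2256, 0.2381]
tool_rot: [-3.141, 0.0, 2.686]
force: [0.3, 0.4, -0.1]
grip_width: 0.0651
finger_force: 0.0
```

```bash
python3 - <<'E'
from h import *
shift((.541,.2277,.0915))
E
```

```text
t 17.9833 pos [0.5409 0.2256 0.2381] rot [-3.141  0.     2.686] F [ 0.3  0.4 -0.1] w 0.06505911589590913
(0.541, 0.2277, 0.0915) -> [0.0009 0.002  0.1466]
```

>>> {"fn": "carry_out", "kwargs": {"rows": [[[0,0.001,0.02,0],[0,0.001,0.045,0],[0,0.0015,0.07,0],[0,0.0015,0.095,0],[0,0.0015,0.12,0],[0,0.0015,0.137,0],[0,0.0015,0.145,0],[0,0.0015,0.147,0],[0,0.0015,0.147,0]]]}}

```text
clock: 18.73
position: [0.5416, 0.2278, 0.0915]
tool_rot: [-3.141, -0.0, 2.687]
force: [0.1, -0.5, -0.2]
grip_width: 0.0649
finger_force: 0.0
```

>>> {"fn": "carry_out", "kwargs": {"rows": [[[0,0,0,0],[0,0,0,0],[0,0,0,0],[0,0,0,0],[0,0,0,0],[0,0,0,0],[0,0,0,0],[0,0,0,0]]], "grip": 0.02, "grip_force": 45}}

```text
clock: 19.4
position: [0.542, 0.2285, 0.0925]
tool_rot: [3.14, 0.001, 2.688]
force: [-1.3, -0.2, 7.7]
grip_width: 0.0328
finger_force: 44.1
```

>>> {"fn": "carry_out", "kwargs": {"rows": [[[0,0,-0.005,0],[0,0,-0.015,0],[0,0,-0.035,0],[0,0,-0.06,0],[0,0,-0.085,0],[0,0,-0.11,0],[0,0,-0.13,0],[0,0,-0.142,0],[0,0,-0.147,0],[0,0,-0.147,0]]]}}

```text
clock: 20.23
position: [0.5417, 0.2284, 0.2399]
tool_rot: [3.14, 0.001, 2.688]
force: [0.0, 0.1, -2.0]
grip_width: 0.0326
finger_force: 45.1
```

```bash
python3 - <<'E'
from h import *
shift((.5341,-.2245,.239))
p=bot.grab_frame("scene");save(p,"s5")
E
```

```text
t 20.2333 pos [0.5417 0.2284 0.2399] rot [3.140e+00 1.000e-03 2.688e+00] F [ 0.   0.1 -2. ] w 0.032601090735807
(0.5341, -0.2245, 0.239) -> [-1.918e-01 -4.104e-01  4.000e-04]
```

View pics/s5.png

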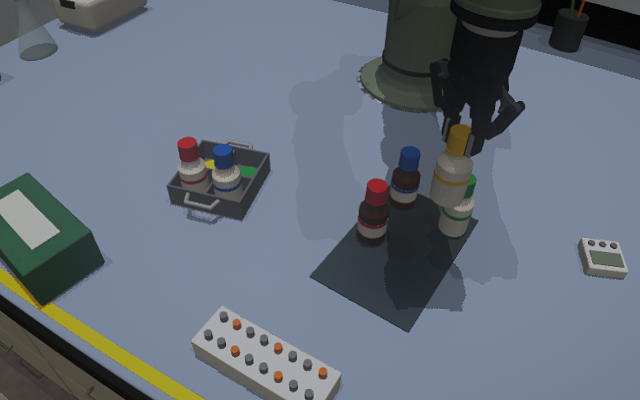

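Red (188,165) and blue (225,170) stand upright in the carrier. Yellow is held at (455,165), and the ambers are untouched.

>>> {"fn": "carry_out", "kwargs": {"rows": [[[-0.006,-0.013,0,0],[-0.02,-0.042,0,0],[-0.036,-0.077,0,0],[-0.052,-0.112,0,0],[-0.068,-0.146,0,0],[-0.084,-0.18,0,0],[-0.1,-0.215,0,0],[-0.116,-0.25,0,0],[-0.132,-0.283,0,0],[-0.148,-0.317,0,0],[-0.163,-0.35,0,0],[-0.176,-0.378,0,0]]]}}

```text
clock: 21.28
position: [0.5324, -0.1917, 0.2374]
tool_rot: [-3.141, -0.001, 2.686]
force: [-0.2, 0.1, -2.8]
grip_width: 0.0329
finger_force: 45.2
```

>>> {"fn": "carry_out", "kwargs": {"rows": [[[-0.009,-0.02,0,0],[-0.014,-0.03,0,0],[-0.016,-0.0325,0,0],[-0.016,-0.0325,0,0],[-0.016,-0.0325,0,0],[-0.016,-0.0325,0,0]]]}}

```text
clock: 21.78
position: [0.5342, -0.2232, 0.2381]
tool_rot: [3.141, -0.001, 2.69]
force: [1.2, 0.7, -2.2]
grip_width: 0.0324
finger_force: 45.2
```

```bash
python3 - <<'E'
from h import *
shift((.5341,-.2245,.0965))
E
```

```text
t 21.7833 pos [ 0.5342 -0.2232  0.2381] rot [ 3.141e+00 -1.000e-03  2.690e+00] F [ 1.2  0.7 -2.2] w 0.032447549077570206
(0.5341, -0.2245, 0.0965) -> [-0.0005 -0.0013  0.1416]
```

>>> {"fn": "carry_out", "kwargs": {"rows": [[[0,-0.001,0.01,0],[0,-0.001,0.03,0],[0,-0.001,0.055,0],[0,-0.001,0.08,0],[0,-0.001,0.1,0],[0,-0.001,0.115,0],[0,-0.001,0.125,0],[0,-0.001,0.13,0],[0,-0.001,0.13,0]]]}}

```text
clock: 22.53
position: [0.5332, -0.2253, 0.1074]
tool_rot: [-3.141, -0.001, 2.688]
force: [0.6, -1.2, -1.5]
grip_width: 0.0327
finger_force: 45.2
```

>>> {"fn": "carry_out", "kwargs": {"rows": [[[0,0,0.004,0],[0,0,0.007,0],[0,0,0.009,0],[0,0,0.01,0],[0,0,0.011,0],[0,0,0.0117,0],[0,0,0.012,0],[0,0,0.012,0]]]}}

```text
clock: 23.2
position: [0.5337, -0.2258, 0.0966]
tool_rot: [3.142, 0.0, 2.688]
force: [-0.1, 1.3, 2.3]
grip_width: 0.0328
finger_force: 45.9
```

>>> {"fn": "carry_out", "kwargs": {"rows": [[[0,0,0,0],[0,0,0,0],[0,0,0,0],[0,0,0,0],[0,0,0,0],[0,0,0,0]]], "grip": 0.055}}

```text
clock: 23.7
position: [0.5335, -0.2258, 0.0963]
tool_rot: [-3.142, -0.0, 2.688]
force: [0.4, -0.6, -0.1]
grip_width: 0.0552
finger_force: 0.0
```

>>> {"fn": "carry_out", "kwargs": {"rows": [[[0,0,-0.01,0],[0,0,-0.025,0],[0,0,-0.05,0],[0,0,-0.08,0],[0,0,-0.11,0],[0,0,-0.135,0],[0,0,-0.142,0],[0,0,-0.142,0]]]}}

```text
clock: 24.37
position: [0.5343, -0.2261, 0.2409]
tool_rot: [3.141, 0.004, 2.688]
force: [0.5, -0.4, -0.7]
grip_width: 0.0552
finger_force: 0.0
```

```bash
python3 - <<'E'
from h import *
shift((.449,.239,.239))
E
```

```text
t 24.3667 pos [ 0.5343 -0.2261  0.2409] rot [3.141 0.004 2.688] F [ 0.5 -0.4 -0.7] w 0.055228803629733196
(0.449, 0.239, 0.239) -> [0.2806 0.3806 0.0011]
```

>>> {"fn": "carry_out", "kwargs": {"rows": [[[0.009,0.012,0,0],[0.029,0.039,0,0],[0.05,0.068,0,0],[0.071,0.096,0,0],[0.092,0.125,0,0],[0.113,0.153,0,0],[0.134,0.182,0,0],[0.155,0.21,0,0],[0.176,0.239,0,0],[0.197,0.267,0,0],[0.218,0.296,0,0],[0.239,0.324,0,0]]], "grip": 0.065}}

```text
clock: 25.37
position: [0.4596, 0.1717, 0.2375]
tool_rot: [-3.141, -0.001, 2.688]
force: [1.7, 0.3, -0.3]
grip_width: 0.065
finger_force: 0.0
```

>>> {"fn": "carry_out", "kwargs": {"rows": [[[0.02,0.026,0,0],[0.033,0.046,0,0],[0.04,0.055,0,0],[0.0415,0.0565,0,0],[0.0415,0.0565,0,0],[0.0415,0.0565,0,0],[0.0415,0.0565,0,0]]]}}

```text
clock: 25.95
position: [0.4486, 0.2377, 0.2382]
tool_rot: [-3.141, 0.0, 2.686]
force: [-0.1, -0.8, 0.6]
grip_width: 0.0651
finger_force: 0.0
```

```bash
python3 - <<'E'
from h import *
shift((.449,.239,.0915))
E
```

```text
t 25.95 pos [0.4486 0.2377 0.2382] rot [-3.141  0.     2.686] F [-0.1 -0.8  0.6] w 0.0650770067552362
(0.449, 0.239, 0.0915) -> [0.0002 0.0014 0.1467]
```

>>> {"fn": "carry_out", "kwargs": {"rows": [[[0,0.001,0.02,0],[0,0.001,0.045,0],[0,0.001,0.07,0],[0,0.001,0.095,0],[0,0.001,0.12,0],[0,0.001,0.137,0],[0,0.001,0.145,0],[0,0.001,0.147,0],[0,0.001,0.147,0]]]}}

```text
clock: 26.7
position: [0.449, 0.2396, 0.0915]
tool_rot: [-3.141, 0.0, 2.687]
force: [1.0, -0.2, 0.2]
grip_width: 0.0651
finger_force: 0.0
```

>>> {"fn": "carry_out", "kwargs": {"rows": [[[0,0,0,0],[0,0,0,0],[0,0,0,0],[0,0,0,0],[0,0,0,0],[0,0,0,0],[0,0,0,0],[0,0,0,0]]], "grip": 0.02, "grip_force": 45}}

```text
clock: 27.37
position: [0.4493, 0.2403, 0.0924]
tool_rot: [3.14, 0.001, 2.688]
force: [-1.3, -0.6, 10.6]
grip_width: 0.0329
finger_force: 43.7
```

>>> {"fn": "carry_out", "kwargs": {"rows": [[[0,0,-0.005,0],[0,0,-0.015,0],[0,0,-0.035,0],[0,0,-0.06,0],[0,0,-0.085,0],[0,0,-0.11,0],[0,0,-0.13,0],[0,0,-0.142,0],[0,0,-0.147,0],[0,0,-0.147,0]]]}}

```text
clock: 28.2
position: [0.449, 0.2403, 0.2398]
tool_rot: [3.14, 0.001, 2.688]
force: [0.1, 0.4, -1.5]
grip_width: 0.0327
finger_force: 44.9
```

```bash
python3 - <<'E'
from h import *
shift((.5195,-.1561,.239))
E
```

```text
t 28.2 pos [0.449  0.2403 0.2398] rot [3.140e+00 1.000e-03 2.688e+00] F [ 0.1  0.4 -1.5] w 0.03272314565851683
(0.5195, -0.1561, 0.239) -> [-0.2372 -0.3253  0.0004]
```

>>> {"fn": "carry_out", "kwargs": {"rows": [[[-0.008,-0.011,0,0],[-0.025,-0.034,0,0],[-0.045,-0.062,0,0],[-0.065,-0.089,0,0],[-0.085,-0.117,0,0],[-0.105,-0.144,0,0],[-0.125,-0.171,0,0],[-0.145,-0.199,0,0],[-0.165,-0.226,0,0],[-0.185,-0.254,0,0],[-0.203,-0.279,0,0],[-0.22,-0.302,0,0]]]}}

```text
clock: 29.2
position: [0.5135, -0.1298, 0.2375]
tool_rot: [-3.141, -0.001, 2.687]
force: [0.2, 0.7, -0.8]
grip_width: 0.0326
finger_force: 45.0
```

>>> {"fn": "carry_out", "kwargs": {"rows": [[[-0.01,-0.014,0,0],[-0.016,-0.021,0,0],[-0.017,-0.0235,0,0],[-0.017,-0.0235,0,0],[-0.017,-0.0235,0,0],[-0.017,-0.0235,0,0]]]}}

```text
clock: 29.7
position: [0.519, -0.1549, 0.2383]
tool_rot: [3.141, -0.0, 2.689]
force: [-0.6, 0.3, -1.8]
grip_width: 0.0329
finger_force: 44.9
```

```bash
python3 - <<'E'
from h import *
shift((.5195,-.1561,.0965))
p=bot.grab_frame("scene");save(p,"s6")
E
```

```text
t 29.7 pos [ 0.519  -0.1549  0.2383] rot [ 3.141 -0.     2.689] F [-0.6  0.3 -1.8] w 0.03291533812325492
(0.5195, -0.1561, 0.0965) -> [-0.001  -0.0009  0.1418]
```

View pics/s6.png

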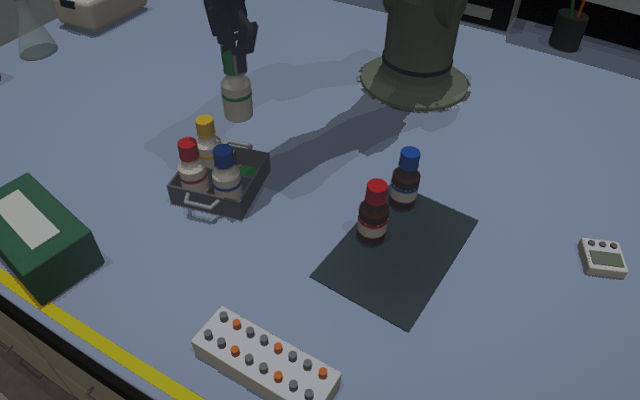

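Three bottles stand in the carrier: yellow (205,135), red (188,165) and blue (225,170). Green hangs at (237,95) above its pad (247,171).

>>> {"fn": "carry_out", "kwargs": {"rows": [[[-0.001,-0.0005,0.01,0],[-0.001,-0.0005,0.03,0],[-0.001,-0.0005,0.055,0],[-0.001,-0.0005,0.08,0],[-0.001,-0.0005,0.1,0],[-0.001,-0.0005,0.115,0],[-0.001,-0.0005,0.125,0],[-0.001,-0.0005,0.13,0],[-0.001,-0.0005,0.13,0]]]}}

```text
clock: 30.5
position: [0.5193, -0.157, 0.1074]
tool_rot: [-3.141, -0.001, 2.688]
force: [-0.6, -0.2, -0.4]
grip_width: 0.0329
finger_force: 44.9
```

>>> {"fn": "carry_out", "kwargs": {"rows": [[[0,0,0.004,0],[0,0,0.007,0],[0,0,0.009,0],[0,0,0.01,0],[0,0,0.011,0],[0,0,0.0117,0],[0,0,0.012,0],[0,0,0.012,0]]]}}

```text
clock: 31.17
position: [0.5198, -0.1573, 0.0965]
tool_rot: [3.142, 0.0, 2.688]
force: [-0.3, 0.5, 1.9]
grip_width: 0.0329
finger_force: 45.4
```

>>> {"fn": "carry_out", "kwargs": {"rows": [[[0,0,0,0],[0,0,0,0],[0,0,0,0],[0,0,0,0],[0,0,0,0],[0,0,0,0]]], "grip": 0.055}}

```text
clock: 31.67
position: [0.5197, -0.1573, 0.0963]
tool_rot: [-3.142, 0.0, 2.688]
force: [-0.5, -0.0, -0.4]
grip_width: 0.0549
finger_force: 0.0
```

>>> {"fn": "carry_out", "kwargs": {"rows": [[[0,0,-0.01,0],[0,0,-0.025,0],[0,0,-0.05,0],[0,0,-0.08,0],[0,0,-0.11,0],[0,0,-0.135,0],[0.02,0.02,-0.142,0],[0.05,0.05,-0.142,0],[0.07,0.08,-0.142,0],[0.09,0.1,-0.142,0],[0.1,0.11,-0.142,0],[0.1,0.11,-0.142,0]]]}}

```text
clock: 32.67
position: [0.4772, -0.0115, 0.2392]
tool_rot: [3.141, -0.0, 2.692]
force: [0.8, -0.2, 0.2]
grip_width: 0.0552
finger_force: 0.0
```

```bash
python3 - <<'E'
from h import *
shift()
a=bot.grab_frame("scene")["pixels"][80:330,100:500];b=bot.grab_frame("top")["pixels"][90:310,160:500]
b=np.pad(b,((0,0),(0,60),(0,0)))
cv2.imwrite("pics/f.png",cv2.resize(np.vstack([a,b])[:,:,::-1],None,fx=1.25,fy=1.25))
E
```

```text
t 32.6667 pos [ 0.4772 -0.0115  0.2392] rot [ 3.141 -0.     2.692] F [ 0.8 -0.2  0.2] w 0.05522955551581112
```

View pics/f.png

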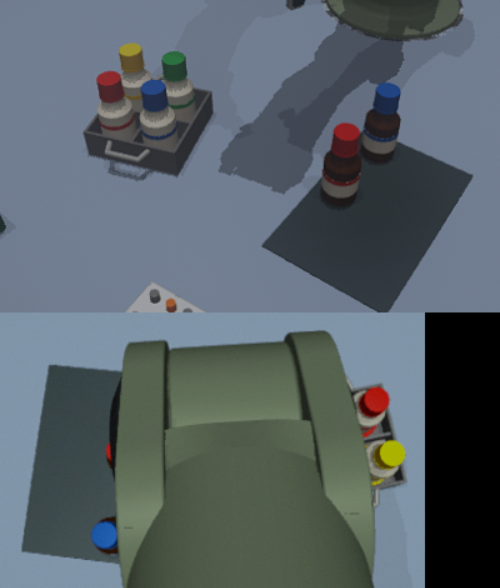

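All four white bottles stand upright in the carrier: crop yellow (130,70), red (110,100), green (175,85), blue (155,110). Both ambers are undisturbed on the mat and the arm is clear.

```bash
python3 -c "
from workcell import bot
print(bot.job_done())"
```

```text
the job is handed in; nothing more can be done
None
```

All four white bottles stand upright on the pads matching their caps, both amber bottles are still on the mat untouched, and I handed the job in at about 33 s of the 102 s limit; no verdict came back.

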